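# Clear the breakages off the ware board

## Task

Clear the three broken pieces (a snapped-off vase foot, a curved wall shard and a lump of dried clay) off the raised ware board into the empty scrap tub that stands against one end of it, not into the crate of finished ware at the other end. Pushing them over the edge is fine. Leave the two whole vases on the board standing where they are.

Things in the scene. Friction and masses are not known exactly. Their poses are not given: they have to be found in the camera images.
- board: Fixed plywood ware board on two timber bearers, 320 mm along its x and 440 mm along its y. Origin: centre of its underside, on the table; the flat top is 85 mm above the table, with no rim. The tub and the crate stand against its two short ends, at its +y and -y edges, either way round (2 mm gap).
- tub: Fixed empty blue plastic scrap tub, open top, outside 320 x 180 x 78 mm high (x, y, z), walls and floor 5 mm thick. Origin: centre of its underside, on the table; its axes are parallel to the board's. Its rim is 7 mm lower than the board's top.
- crate: Fixed blue plastic crate of the same size as the tub, holding ten finished ware tubes standing upright, whose tops are 107 mm above the table. Origin: centre of its underside; axes parallel to the board's. Not for scrap.
- foot: Snapped-off vase foot, fired clay: a round waisted stub 54 mm in diameter and about 33 mm high with a jagged top, about 90 g. Starts standing on the board. Origin: on its axis, 14 mm above its underside; z up.
- shard: Curved wall shard, fired clay, about 50 mm along its x, 62 mm across its y, 8 mm thick, lying hollow side down on the board like a little bridge (along x) about 26 mm high, about 60 g. Origin: middle of the piece, 13 mm above its underside; z up.
- lump: Lump of dried clay, about 55 x 42 mm (x, y) and 33 mm high, about 110 g. Starts lying on the board. Origin: middle of the piece, 14 mm above its underside; z up.
- vase_a: Whole clay vase, 112 mm tall, 64 mm in diameter at the belly and 56 mm at the foot, standing on the board near its far (+x) edge. Origin: centre of its foot. Leave it.
- vase_b: The other whole clay vase, same size, also standing near the far edge. Origin: centre of its foot. Leave it.

How it is judged:
At the end, for the whole second after the job is handed in: The foot, the shard and the lump all lie at rest inside the scrap tub (origins within its walls and at least 10 mm below its rim), and both whole vases still stand upright (within 0.2 rad), within 30 mm of where they started (x of foot in the frame of tub between -0.155 and 0.155 m and y of foot in the frame of tub between -0.085 and 0.085 m and z of each of foot, shard, lump in the frame of tub below 0.068 m and linear speed of each of foot, shard, lump below 0.03 m/s and x of shard in the frame of tub between -0.155 and 0.155 m and y of shard in the frame of tub between -0.085 and 0.085 m and x of lump in the frame of tub between -0.155 and 0.155 m and y of lump in the frame of tub between -0.085 and 0.085 m and distance of each of vase_a, vase_b from where it was at the start of the episode below 0.03 m and angle between each of vase_a, vase_b's own z axis and vertical below 0.2 rad); the robot touches nothing.
It fails at once if a whole vase is knocked over or pushed more than 30 mm (distance of any of vase_a, vase_b from where it was at the start of the episode above 0.03 m or angle between any of vase_a, vase_b's own z axis and vertical above 0.35 rad).
It also fails if it takes over 58 s, if anything falls off the work surface, if the arm or the gripper's body presses on something with over 40 N, if the wrist force passes 120 N, or if a joint passes its speed limit or range.

## Robot

A 6-joint arm with a two-finger parallel gripper is mounted at the origin on the work surface. World frame = base frame: x ahead of the robot, y to its left, z up, the work surface at z = 0. Lengths are in m, angles in rad, forces in N, time in s.
With the tool pointing down it reaches from about 0.275 to 0.825 m from the base axis. Payload 5.2 kg.
Tool frame: the origin (TCP) lies midway between the tips of the shut fingers; the grasp point (between the pads) lies 19 mm behind it; z points along the fingers, y is the line along which they close (so a half turn about z gives the same grasp; the last joint's range is limited). The gripper opens to 93 mm and grips with 3 to 60 N. Pads are 15 mm wide; open, the fingers measure 128 mm over their backs; the gripper's body (75 mm by 188 mm) begins 65 mm behind the grasp point.
Start: joints at [0.98, 0.259, 1.535, -0, 1.348, -0.203], TCP at [0.208, 0.509, 0.219] pointing down, gripper open.
Joint ranges: [-3.14, 3.14], [-0.91, 2.08], [0.19, 2.58], [-1.22, 4.36], [0.22, 2.71], [-3.12, 3.12]. Speed limits (rad/s): [2.57, 2.57, 3.14, 3.14, 3.14, 3.14].

## Interface

Orientations are given as a 3x3 rotation matrix whose columns are the frame's x, y, z axes.
In Python, from cell import * gives the robot as it stands.
- The arm moves only by the tool play_rows, never from a script. Its arguments are lists of equal length, an entry for each row: "angular": the turn, a rotation vector about the tool's x, y, z in rad, a list of three; "delta_pos": the shift along the tool's x, y, z in m, a list of three; "grip": the finger opening in m, from 0 to 0.093. A call has 1 to 5 rows; each row is the pose to reach, as a shift and turn from the pose commanded when the call began, along the tool's axes at that moment; what a row does not reach only later rows make up. A row lasts 1/10 s, in which the tool goes at most 50 mm and 8.59 degrees, less where a joint would pass 70% of its speed; a pose out of reach is approached as far as the arm can. A call with a gripper value outside its range is refused whole. The fingers move at their own pace and stop on an object; the grip force is fixed at half the most. Time passes only in rows, so rows that repeat a pose let the fingers close. It gives the time, the measured TCP pose, the force, the opening and the grip force at its end, in the units of the state.
- observe(): the state, without advancing time (a new reading comes with each control period).
- read_camera(name): name is "scene" or "top" or "wrist"; returns the picture (480x640x3 uint8, red, green, blue); there is no depth.
- get_calibration(name): a dict with "fx", "fy", "cx", "cy" (pixels), "cam_to_world" (4x4, takes a point from camera to world coordinates). Camera axes: x right, y down, z forward; pixel columns grow to the right and rows downward; lengths in m; the calibration is good to about 2 mm. A picture is of the moment at which its call begins: read the wrist's pose just before it. get_calibration takes no time and is no camera call; for the wrist camera it gives the pose at the moment of the call.
- finish_job(): hands the job in; it is judged then, once.
The state is a dict: "time": time; "joints": joint angles; "joint_velocities": joint speeds; "effort": joint torques, N m; "tcp_pos": TCP position; "eef_rot": TCP orientation; "force": force on the tool from outside, world axes, zero at the start; "ft_torque": the same for the moment, N m; "finger_gap": finger opening in m; "gripper_force": force on a finger pad.
Only numpy, scipy, OpenCV 4.12 (cv2) and the standard library are available. Lean on these libraries where they do the work, as an engineer would, in place of code of your own. Each camera call takes 0.05 s, during which the arm holds its last target. There are 200 camera calls.

## Working session

There is one attempt and no reset: what is moved stays moved. The work goes in short steps, Python scripts to look and compute and a tool call to move; the robot and the scene stay as the last step left them, time stands still between calls to the robot, and variables do not carry over. Pictures are saved under pics/ and viewed, at most 10 in all, crops included, and the job is handed in when it is done.

Besides the shell and the picture viewer there is one more tool, called as name(argument=value, ...) on one line, values as JSON. play_rows: Moves the arm, as the interface text tells. Its arguments: {"type":"object","properties":{"angular":{"type":"array"},"delta_pos":{"type":"array"},"grip":{"type":"array"}},"required":["angular","delta_pos","grip"]}

```bash
mkdir -p pics; python3 - <<'E'
from cell import *
import cv2,numpy as np
s=observe();print(s['time'],s['tcp_pos'],np.round(s['eef_rot'],3).tolist(),s['finger_gap'])
for n in("scene","top"):
    cv2.imwrite(f"pics/{n}0.png",read_camera(n)[:,:,::-1]);c=get_calibration(n);print(n,c['fx'],c['cx'],c['cy'],np.round(c['cam_to_world'],3).tolist())
E
```

```text
0.0 [0.20766063 0.50868144 0.21782921] [[-0.926, 0.378, -0.001], [0.378, 0.926, -0.002], [0.0, -0.002, -1.0]] 0.0927695296421052
scene 545.2445179382115 317.7033077429696 240.7549948145251 [[-0.431, 0.594, -0.679, 1.428], [0.902, 0.295, -0.315, 0.388], [0.014, -0.748, -0.664, 0.863], [0.0, 0.0, 0.0, 1.0]]
top 497.08311747193306 319.90350133623593 239.56682678622542 [[-0.014, -0.993, 0.114, 0.515], [-1.0, 0.016, 0.018, 0.005], [-0.02, -0.114, -0.993, 1.106], [0.0, 0.0, 0.0, 1.0]]
```

View pics/top0.png

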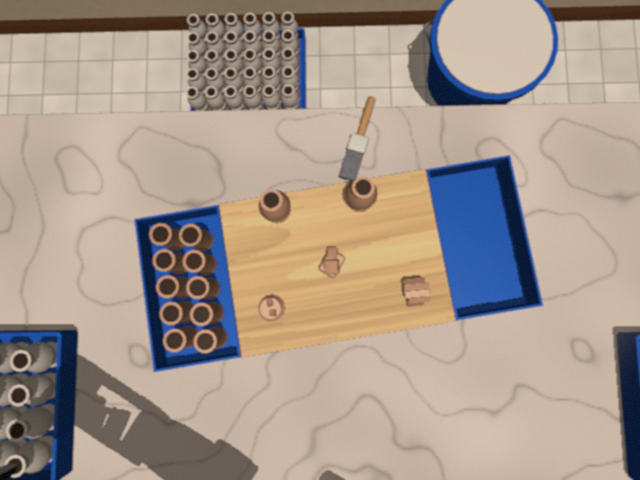

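View pics/scene0.png

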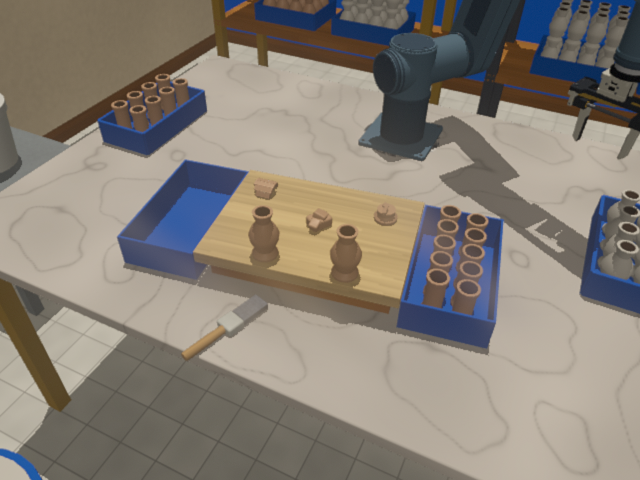

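The top view shows the foot at about (271,307), the lump at (332,262) and the shard at (415,290). The vases stand at about (275,205) and (361,193). The empty tub is on the right (world −y) and the crate on the left. The scene view agrees, with the shard at (265,188), lump (319,221), foot (386,213), and vase feet near (265,256) and (345,275).

```bash
cat > h.py <<'E'
from cell import *
import cv2,numpy as np
def ray(n,uv,c=None):
    c=c or get_calibration(n);T=np.array(c['cam_to_world'])
    d=T[:3,:3]@np.array([(uv[0]-c['cx'])/c['fx'],(uv[1]-c['cy'])/c['fy'],1]);return T[:3,3],d/np.linalg.norm(d)
def plane(n,uv,z,c=None):
    o,d=ray(n,uv,c);return o+d*(z-o[2])/d[2]
def tri(r1,r2):
    (o1,d1),(o2,d2)=r1,r2
    t=np.linalg.lstsq(np.c_[d1,-d2],o2-o1,rcond=None)[0];a=o1+t[0]*d1;b=o2+t[1]*d2
    return (a+b)/2,np.linalg.norm(a-b)
def blobs(img,roi,lo=150):
    hsv=cv2.cvtColor(img,cv2.COLOR_BGR2HSV).astype(int);lab=cv2.cvtColor(img,cv2.COLOR_BGR2LAB).astype(int)
    m=(lab[...,2]-lab[...,1]<lo)&(hsv[...,0]<25)
    r=np.zeros(m.shape,np.uint8);cv2.fillConvexPoly(r,np.int32(roi),1)
    m=cv2.morphologyEx((m&(r>0)).astype(np.uint8),cv2.MORPH_OPEN,np.ones((3,3)))
    return m,[k for k in cv2.findContours(m,cv2.RETR_EXTERNAL,cv2.CHAIN_APPROX_NONE)[0] if cv2.contourArea(k)>80]
E
python3 - <<'E'
from h import *
t=cv2.imread('pics/top0.png');s=cv2.imread('pics/scene0.png')
C=[(220,204),(428,170),(455,320),(240,357)]
P=[plane('top',c,.085) for c in C];print(np.round(P,3).tolist())
print('sides',[round(float(np.linalg.norm(P[i]-P[i-1])),3) for i in range(4)])
for n,im,roi in(('top',t,[(224,208),(426,174),(451,316),(242,352)]),('scene',s,[(250,176),(420,208),(408,295),(206,255)])):
    m,K=blobs(im,roi,12)
    for k in K:
        x,y,w,h=cv2.boundingRect(k);M=cv2.moments(k);u=(M['m10']/M['m00'],M['m01']/M['m00'])
        print(n,(x,y,w,h),cv2.contourArea(k),np.round(u,1),np.round(plane(n,u,.102),3))
    im=im.copy();cv2.drawContours(im,K,-1,(0,255,0),1)
    x,y,w,h=cv2.boundingRect(np.int32(roi));o=cv2.resize(im[y:y+h,x:x+w],None,fx=1.6,fy=1.6);globals()['o_'+n]=o
W=max(o_top.shape[1],o_scene.shape[1]);p=lambda o:cv2.copyMakeBorder(o,0,0,0,W-o.shape[1],0)
cv2.imwrite('pics/m1.png',np.vstack([p(o_top),p(o_scene)]))
E
```

```text
[[0.711, 0.231, 0.085], [0.775, -0.205, 0.085], [0.465, -0.247, 0.085], [0.397, 0.188, 0.085]]
sides [0.317, 0.441, 0.314, 0.441]
top (264, 295, 20, 25) 297.5 [274.  305.9] [0.498 0.117 0.102]
top (407, 293, 22, 13) 147.0 [416.9 299.8] [ 0.506 -0.169  0.102]
top (402, 276, 26, 16) 277.0 [413.4 283.5] [ 0.539 -0.163  0.102]
top (320, 247, 24, 29) 383.5 [331.3 261.3] [0.586 0.    0.102]
top (260, 198, 30, 24) 526.5 [275.2 209.1] [0.695 0.114 0.102]
top (345, 184, 32, 27) 631.5 [360.4 196.2] [ 0.719 -0.062  0.102]
scene (333, 254, 26, 28) 427.0 [345.1 268.8] [0.701 0.113 0.102]
scene (340, 226, 15, 10) 104.0 [346.9 230.5] [0.591 0.069 0.102]
scene (249, 218, 28, 41) 715.5 [262.3 237.5] [ 0.692 -0.082  0.102]
scene (255, 206, 15, 10) 102.0 [261.9 210.9] [ 0.614 -0.128  0.102]
```

View pics/m1.png

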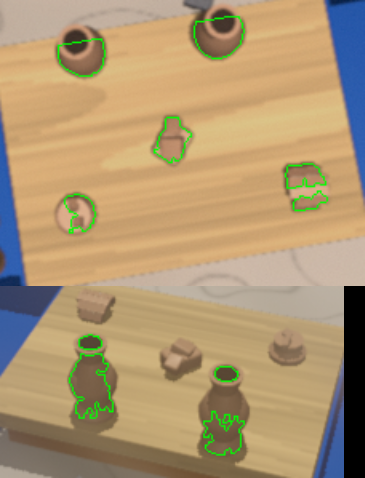

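Contours in the top view outline the lump, the shard (in two parts) and half of the foot. In the scene view the pieces are visible but not masked, so I take their centres from the crop: foot (386,215), lump (319,221), shard (266,188), and vase mouths (347,231) and (262,212). Next I triangulate them.

```bash
python3 - <<'E'
from h import *
pts=dict(foot=((271.5,308),(386,215)),lump=((331.5,262),(319,221)),shard=((415,291),(266,188)),va=((272,200),(347,231)),vb=((362,186.5),(262,212)))
ctr=np.array([.587,-.008]);P=np.array([[0.711,0.231],[0.775,-0.205],[0.465,-0.247],[0.397,0.188]]);ctr=P.mean(0)
ey=(P[0]-P[1]+P[3]-P[2]);ey/=np.linalg.norm(ey);ex=np.array([ey[1],-ey[0]])
print('ctr',ctr,'ex',ex,'ey',ey,'yaw',np.arctan2(ex[1],ex[0]))
for k,(a,b) in pts.items():
    p,g=tri(ray('top',a),ray('scene',b));q=p[:2]-ctr
    print(k,np.round(p,3),'gap',round(g,4),'board xy',np.round([q@ex,q@ey],3))
# tub corners check at rim z .078
for c in((428,170),(510,156),(541,304),(456,320)):
    q=plane('top',c,.078)[:2]-ctr;print(np.round([q@ex,q@ey],3))
E
```

```text
ctr [ 0.587   -0.00825] ex [0.98871041 0.14983901] ey [-0.14983901  0.98871041] yaw 0.15040543814214175
foot [0.494 0.123 0.094] gap 0.0009 board xy [-0.072  0.144]
lump [ 0.585 -0.     0.098] gap 0.0001 board xy [-0.001  0.008]
shard [ 0.524 -0.168  0.093] gap 0.0012 board xy [-0.086 -0.149]
va [0.696 0.109 0.196] gap 0.0 board xy [0.125 0.1  ]
vb [ 0.718 -0.06   0.197] gap 0.0029 board xy [ 0.122 -0.071]
[ 0.158 -0.225]
[ 0.159 -0.4  ]
[-0.154 -0.398]
[-0.158 -0.222]
```

Everything is consistent: the vase mouths come out at z≈0.197, the board measures about 0.317×0.441 and the pieces sit at board height. The plan is to push each piece with both fingers (about 30 mm gap) along board −y into the tub. Shard goes first, then lump, then foot.

play_rows(angular=[[0,0,0.104],[0,0,0.208],[0,0,0.312],[0,0,0.416],[0,0,0.52]], delta_pos=[[-0.026,-0.023,0],[-0.052,-0.046,0],[-0.078,-0.069,0],[-0.104,-0.092,0],[-0.13,-0.115,0]], grip=[0.03,0.03,0.03,0.03,0.03])

```text
time: 0.6
tcp_pos: [0.2849, 0.3522, 0.2183]
eef_rot: [[-0.612, 0.791, -0.0], [0.791, 0.612, -0.0], [-0.0, -0.001, -1.0]]
force: [0.5, -0.2, 1.0]
finger_gap: 0.0574
gripper_force: 0.0
```

```bash
cat >> h.py <<'E'
CTR=np.array([.587,-.008]);EX=np.array([.9887,.1498]);EY=np.array([-.1498,.9887])
def bw(x,y): return CTR+x*EX+y*EY
def go(p,z,yaw):
    """tool-frame shift and turn from the present pose to world p,z with tool y axis at world angle yaw"""
    s=observe();R=np.array(s['eef_rot']);t=np.r_[p,z]
    y=np.array([np.cos(yaw),np.sin(yaw),0]);zz=np.array([0,0,-1.]);x=np.cross(y,zz)
    from scipy.spatial.transform import Rotation as Q
    print('t',s['time'],'at',np.round(s['tcp_pos'],3),'gap',round(s['finger_gap'],3),'target',np.round(t,3),'shift',np.round(R.T@(t-s['tcp_pos']),3),'turn',np.round(Q.from_matrix(R.T@np.c_[x,y,zz]).as_rotvec(),3))
E
python3 -c "
from h import *
go(bw(-.086,-.085),.2,.15)"
```

```text
t 0.6 at [0.285 0.352 0.218] gap 0.057 target [ 0.515 -0.105  0.2  ] shift [-0.502 -0.098  0.018] turn [-0.001  0.     0.509]
```

play_rows(angular=[[0,0,0.1],[0,0,0.2],[0,0,0.3],[0,0,0.4],[0,0,0.509]], delta_pos=[[-0.04,-0.008,0],[-0.08,-0.016,0],[-0.12,-0.023,0],[-0.16,-0.031,0],[-0.2,-0.04,0]], grip=[0.03,0.03,0.03,0.03,0.03])

```text
time: 1.1
tcp_pos: [0.3766, 0.1698, 0.2185]
eef_rot: [[-0.149, 0.989, -0.0], [0.989, 0.149, 0.0], [0.0, -0.0, -1.0]]
force: [0.9, -0.2, -0.2]
finger_gap: 0.0303
gripper_force: 0.0
```

```bash
python3 -c "
from h import *
go(bw(-.086,-.085),.2,.15)"
```

```text
t 1.1 at [0.377 0.17  0.219] gap 0.03 target [ 0.515 -0.105  0.2  ] shift [-0.292  0.095  0.018] turn [-0. -0. -0.]
```

play_rows(angular=[[0,0,0],[0,0,0],[0,0,0],[0,0,0],[0,0,0]], delta_pos=[[-0.04,0.013,0],[-0.08,0.026,0],[-0.12,0.039,0],[-0.16,0.052,0],[-0.2,0.065,0]], grip=[0.03,0.03,0.03,0.03,0.03])

```text
time: 1.6
tcp_pos: [0.4716, -0.018, 0.2184]
eef_rot: [[-0.153, 0.988, -0.0], [0.988, 0.153, 0.0], [0.0, -0.0, -1.0]]
force: [0.3, 0.7, -0.1]
finger_gap: 0.0304
gripper_force: 0.0
```

play_rows(angular=[[0,0,0],[0,0,0],[0,0,0],[0,0,0],[0,0,0]], delta_pos=[[-0.03,0.01,0.006],[-0.06,0.02,0.012],[-0.092,0.03,0.018],[-0.092,0.03,0.018],[-0.092,0.03,0.018]], grip=[0.03,0.03,0.03,0.03,0.03])

```text
time: 2.1
tcp_pos: [0.5146, -0.103, 0.1998]
eef_rot: [[-0.152, 0.988, -0.002], [0.988, 0.152, 0.001], [0.001, -0.002, -1.0]]
force: [0.5, -0.2, -0.2]
finger_gap: 0.0301
gripper_force: 0.0
```

```bash
python3 -c "
from h import *
go(bw(-.086,-.085),.096,.15)
c=get_calibration('wrist');print(c['fx'],c['cx'],np.round(c['cam_to_world'],3).tolist())
cv2.imwrite('pics/w1.png',read_camera('wrist')[:,:,::-1])"
```

```text
t 2.1 at [ 0.515 -0.103  0.2  ] gap 0.03 target [ 0.515 -0.105  0.096] shift [-0.002 -0.     0.104] turn [-0.002 -0.001  0.002]
399.9924232978516 321.5426905505379 [[0.988, 0.147, 0.035, 0.505], [0.152, -0.956, -0.251, -0.033], [-0.003, 0.254, -0.967, 0.366], [0.0, 0.0, 0.0, 1.0]]
```

View pics/w1.png

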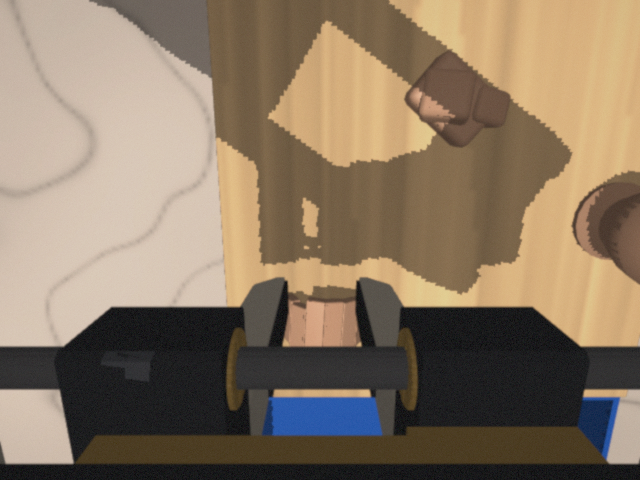

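The wrist view shows the shard centred between the fingers at about (322,320), with its back edge near (322,290), about 27 mm ahead of the fingers. The lump is at (455,98) and a vase at (610,220), both clear of the push. Next: lower the tool and push.

play_rows(angular=[[0,0,0],[0,0,0],[0,0,0],[0,0,0],[0,0,0]], delta_pos=[[0,0,0.035],[0,0,0.07],[0,0,0.095],[0,0,0.106],[0,0,0.106]], grip=[0.03,0.03,0.03,0.03,0.03])

```text
time: 2.65
tcp_pos: [0.5139, -0.1013, 0.0938]
eef_rot: [[-0.155, 0.988, -0.003], [0.988, 0.155, 0.001], [0.002, -0.002, -1.0]]
force: [-0.3, -0.6, 0.4]
finger_gap: 0.0303
gripper_force: 0.0
```

play_rows(angular=[[0,0,0],[0,0,0],[0,0,0],[0,0,0],[0,0,0]], delta_pos=[[-0.015,0,0],[-0.035,0,0],[-0.055,0,0],[-0.075,0,0],[-0.095,0,0]], grip=[0.03,0.03,0.03,0.03,0.03])

```text
time: 3.15
tcp_pos: [0.5306, -0.1986, 0.0961]
eef_rot: [[-0.153, 0.988, 0.002], [0.988, 0.153, -0.001], [-0.001, 0.002, -1.0]]
force: [-0.2, 1.1, 0.3]
finger_gap: 0.0299
gripper_force: 0.5
```

play_rows(angular=[[0,0,0],[0,0,0],[0,0,0],[0,0,0],[0,0,0]], delta_pos=[[-0.02,0,0],[-0.04,0,0],[-0.06,0,0],[-0.08,0,0],[-0.1,0,0]], grip=[0.03,0.03,0.03,0.03,0.03])

```text
time: 3.65
tcp_pos: [0.5451, -0.2972, 0.0945]
eef_rot: [[-0.153, 0.988, -0.0], [0.988, 0.153, -0.0], [0.0, -0.0, -1.0]]
force: [0.5, -0.2, -0.5]
finger_gap: 0.03
gripper_force: 0.0
```

play_rows(angular=[[0,0,0],[0,0,0],[0,0,0],[0,0,0],[0,0,0]], delta_pos=[[0,0,0],[0,0,-0.03],[0,0,-0.06],[0,0,-0.09],[0,0,-0.12]], grip=[0.03,0.03,0.03,0.03,0.03])

```text
time: 4.15
tcp_pos: [0.5447, -0.2947, 0.2156]
eef_rot: [[-0.154, 0.988, -0.001], [0.988, 0.154, 0.001], [0.001, -0.001, -1.0]]
force: [-0.0, -0.3, 0.4]
finger_gap: 0.0303
gripper_force: 0.0
```

```bash
python3 -c "
from h import *
go([.578,.06],.205,0)
cv2.imwrite('pics/w2.png',np.hstack([cv2.resize(read_camera(n)[:,:,::-1],(400,300)) for n in ('wrist','scene')]))"
```

```text
t 4.15 at [ 0.545 -0.295  0.216] gap 0.03 target [0.578 0.06  0.205] shift [0.345 0.087 0.011] turn [-0.001 -0.001  0.154]
```

View pics/w2.png

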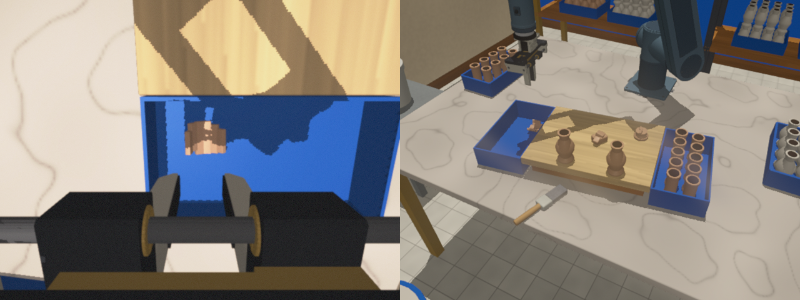

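The shard lies in the tub at about (205,137) in the wrist half of the picture, and the lump, foot and vases haven't moved. The lump is next, pushed along world −y to keep clear of the vases.

play_rows(angular=[[0,0,0],[0,0,0],[0,0,0],[0,0,0],[0,0,0]], delta_pos=[[0.035,0.009,0],[0.07,0.018,0],[0.105,0.027,0],[0.14,0.036,0],[0.175,0.045,0]], grip=[0.03,0.03,0.03,0.03,0.03])

```text
time: 4.75
tcp_pos: [0.5618, -0.1136, 0.2134]
eef_rot: [[-0.154, 0.988, -0.002], [0.988, 0.154, 0.001], [0.001, -0.002, -1.0]]
force: [1.4, 0.6, 0.3]
finger_gap: 0.03
gripper_force: 0.0
```

play_rows(angular=[[0,0,0.04],[0,0,0.08],[0,0,0.12],[0,0,0.154],[0,0,0.154]], delta_pos=[[0.04,0.011,0],[0.08,0.022,0],[0.12,0.033,0],[0.158,0.042,0],[0.158,0.042,0]], grip=[0.03,0.03,0.03,0.03,0.03])

```text
time: 5.25
tcp_pos: [0.5789, 0.0521, 0.2135]
eef_rot: [[-0.005, 1.0, -0.002], [1.0, 0.005, 0.002], [0.002, -0.002, -1.0]]
force: [-0.4, 0.6, -0.0]
finger_gap: 0.0299
gripper_force: 0.0
```

```bash
python3 -c "
from h import *
go([.58,.048],.094,0)"
```

```text
t 5.25 at [0.579 0.052 0.213] gap 0.03 target [0.58  0.048 0.094] shift [-0.004  0.001  0.119] turn [-0.002 -0.002  0.005]
```

play_rows(angular=[[0,0,0],[0,0,0],[0,0,0],[0,0,0],[0,0,0]], delta_pos=[[-0.003,0,0.035],[-0.003,0,0.07],[-0.003,0,0.105],[-0.003,0,0.119],[-0.003,0,0.119]], grip=[0.03,0.03,0.03,0.03,0.03])

```text
time: 5.75
tcp_pos: [0.577, 0.0437, 0.0921]
eef_rot: [[0.0, 1.0, -0.007], [1.0, -0.0, 0.001], [0.001, -0.007, -1.0]]
force: [0.3, -0.3, -0.1]
finger_gap: 0.03
gripper_force: 0.0
```

play_rows(angular=[[0,0,0],[0,0,0],[0,0,0],[0,0,0],[0,0,0]], delta_pos=[[-0.01,0,0],[-0.025,0,0],[-0.045,0,0],[-0.065,0,0],[-0.085,0,0]], grip=[0.03,0.03,0.03,0.03,0.03])

```text
time: 6.25
tcp_pos: [0.5806, -0.0433, 0.0972]
eef_rot: [[0.0, 1.0, 0.003], [1.0, -0.0, -0.001], [-0.001, 0.003, -1.0]]
force: [1.2, 0.9, 0.3]
finger_gap: 0.0298
gripper_force: 0.2
```

```bash
python3 -c "
from h import *
go([.58,-.3],.094,0)
cv2.imwrite('pics/w3.png',np.hstack([cv2.resize(read_camera(n)[:,:,::-1],(400,300)) for n in ('wrist','scene')]))"
```

```text
t 6.25 at [ 0.581 -0.043  0.097] gap 0.03 target [ 0.58  -0.3    0.094] shift [-0.257 -0.001  0.003] turn [ 0.003  0.001 -0.   ]
```

View pics/w3.png

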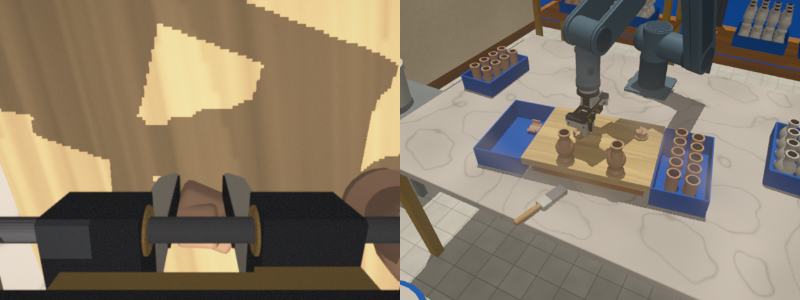

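In the wrist half the lump sits centred against both fingers at about (200,215), and the vase on the right is untouched. I keep pushing.

play_rows(angular=[[0,0,0],[0,0,0],[0,0,0],[0,0,0],[0,0,0]], delta_pos=[[-0.015,0,0.001],[-0.033,0,0.001],[-0.05,0,0.001],[-0.068,0,0.001],[-0.085,0,0.001]], grip=[0.03,0.03,0.03,0.03,0.03])

```text
time: 6.85
tcp_pos: [0.58, -0.1274, 0.0949]
eef_rot: [[0.0, 1.0, 0.0], [1.0, -0.0, 0.0], [0.0, 0.0, -1.0]]
force: [-0.3, 2.8, 4.1]
finger_gap: 0.0298
gripper_force: 2.1
```

play_rows(angular=[[0,0,0],[0,0,0],[0,0,0],[0,0,0],[0,0,0]], delta_pos=[[-0.018,0,0],[-0.036,0,0],[-0.054,0,0],[-0.072,0,0],[-0.09,0,0]], grip=[0.03,0.03,0.03,0.03,0.03])

```text
time: 7.35
tcp_pos: [0.5797, -0.2177, 0.0945]
eef_rot: [[0.0, 1.0, -0.0], [1.0, -0.0, -0.0], [-0.0, -0.0, -1.0]]
force: [-0.4, 0.7, -0.0]
finger_gap: 0.0301
gripper_force: 0.5
```

play_rows(angular=[[0,0,0],[0,0,0],[0,0,0],[0,0,0],[0,0,0]], delta_pos=[[-0.018,0,0],[-0.036,0,0],[-0.054,0,0],[-0.072,0,0],[-0.09,0,0]], grip=[0.03,0.03,0.03,0.03,0.03])

```text
time: 7.85
tcp_pos: [0.5798, -0.3076, 0.0945]
eef_rot: [[0.0, 1.0, -0.0], [1.0, -0.0, -0.0], [-0.0, -0.0, -1.0]]
force: [0.3, 0.4, 0.1]
finger_gap: 0.0299
gripper_force: 0.0
```

play_rows(angular=[[0,0,0],[0,0,0],[0,0,0],[0,0,0],[0,0,0]], delta_pos=[[0,0,0],[0,0,-0.03],[0,0,-0.06],[0,0,-0.09],[0,0,-0.12]], grip=[0.03,0.03,0.03,0.03,0.03])

```text
time: 8.35
tcp_pos: [0.5798, -0.3051, 0.2158]
eef_rot: [[-0.001, 1.0, -0.0], [1.0, 0.001, 0.001], [0.001, -0.0, -1.0]]
force: [0.0, -0.2, -0.7]
finger_gap: 0.0301
gripper_force: 0.0
```

```bash
python3 -c "
from h import *
go(bw(-.072,.188),.215,.15)
cv2.imwrite('pics/w4.png',np.hstack([cv2.resize(read_camera(n)[:,:,::-1],(400,300)) for n in ('wrist','scene')]))"
```

```text
t 8.35 at [ 0.58  -0.305  0.216] gap 0.03 target [0.488 0.167 0.215] shift [ 0.472 -0.092  0.001] turn [-0.    -0.001 -0.149]
```

View pics/w4.png

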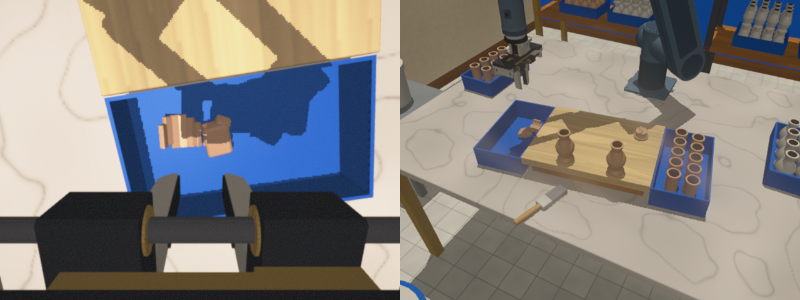

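The shard at about (180,133) and the lump at (217,137) both lie in the tub, seen in the wrist half, and both vases still stand. The foot is last. I angle its path slightly toward +x so that it doesn't land on the other two.

```bash
python3 -c "
from h import *
go(bw(-.081,.19),.215,.35)"
```

```text
t 8.45 at [ 0.582 -0.307  0.22 ] gap 0.03 target [0.478 0.168 0.215] shift [ 0.474 -0.103  0.002] turn [ 0.006  0.006 -0.349]
```

play_rows(angular=[[0,0,0],[0,0,0],[0,0,0],[0,0,0],[0,0,0]], delta_pos=[[0.035,-0.007,0],[0.07,-0.014,0],[0.105,-0.021,0],[0.14,-0.028,0],[0.175,-0.035,0]], grip=[0.03,0.03,0.03,0.03,0.03])

```text
time: 8.95
tcp_pos: [0.5439, -0.1289, 0.2136]
eef_rot: [[-0.0, 1.0, -0.001], [1.0, 0.0, 0.001], [0.001, -0.001, -1.0]]
force: [0.1, 0.2, -0.1]
finger_gap: 0.0296
gripper_force: 0.0
```

play_rows(angular=[[0,0,0],[0,0,0],[0,0,0],[0,0,0],[0,0,0]], delta_pos=[[0.035,-0.007,0],[0.07,-0.014,0],[0.105,-0.021,0],[0.14,-0.028,0],[0.175,-0.035,0]], grip=[0.03,0.03,0.03,0.03,0.03])

```text
time: 9.45
tcp_pos: [0.5087, 0.0459, 0.2138]
eef_rot: [[-0.0, 1.0, -0.001], [1.0, 0.0, 0.0], [0.0, -0.001, -1.0]]
force: [-0.1, 0.6, 0.4]
finger_gap: 0.03
gripper_force: 0.0
```

play_rows(angular=[[0,0,-0.09],[0,0,-0.18],[0,0,-0.27],[0,0,-0.35],[0,0,-0.35]], delta_pos=[[0.03,-0.008,0],[0.06,-0.016,0],[0.09,-0.024,0],[0.12,-0.03,0],[0.12,-0.03,0]], grip=[0.03,0.03,0.03,0.03,0.03])

```text
time: 9.95
tcp_pos: [0.478, 0.1674, 0.2139]
eef_rot: [[-0.348, 0.937, -0.002], [0.937, 0.348, 0.001], [0.002, -0.001, -1.0]]
force: [0.4, -0.7, -0.2]
finger_gap: 0.0298
gripper_force: 0.0
```

```bash
python3 -c "
from h import *
go(bw(-.081,.19),.094,.35)
cv2.imwrite('pics/w5.png',np.hstack([cv2.resize(read_camera(n)[:,:,::-1],(400,300)) for n in ('wrist','top')]))"
```

```text
t 9.95 at [0.478 0.167 0.214] gap 0.03 target [0.478 0.168 0.094] shift [-0.     0.001  0.12 ] turn [-0.001 -0.002  0.006]
```

View pics/w5.png

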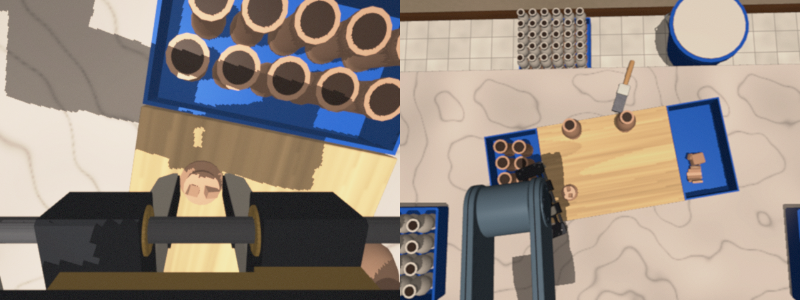

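In the wrist half the foot is centred between the fingers at (200,183), with its back edge at (200,160) about 10 mm ahead of the finger plane. The crate is clear behind. I back off 4 mm, lower and push.

play_rows(angular=[[0,0,0],[0,0,0],[0,0,0],[0,0,0],[0,0,0]], delta_pos=[[0.004,0,0.03],[0.004,0,0.06],[0.004,0,0.09],[0.004,0,0.12],[0.004,0,0.12]], grip=[0.03,0.03,0.03,0.03,0.03])

```text
time: 10.55
tcp_pos: [0.4754, 0.1662, 0.0908]
eef_rot: [[-0.341, 0.94, -0.008], [0.94, 0.341, -0.001], [0.002, -0.008, -1.0]]
force: [-0.7, 0.9, -0.6]
finger_gap: 0.0301
gripper_force: 0.0
```

play_rows(angular=[[0,0,0],[0,0,0],[0,0,0],[0,0,0],[0,0,0]], delta_pos=[[-0.01,0,0],[-0.025,-0.001,0],[-0.043,-0.002,0],[-0.061,-0.003,0],[-0.079,-0.004,0]], grip=[0.03,0.03,0.03,0.03,0.03])

```text
time: 11.05
tcp_pos: [0.5036, 0.0903, 0.0966]
eef_rot: [[-0.342, 0.94, 0.004], [0.94, 0.342, -0.0], [-0.001, 0.003, -1.0]]
force: [-0.1, 1.3, -0.7]
finger_gap: 0.0303
gripper_force: 0.3
```

```bash
python3 -c "
from h import *
go(bw(-.036,-.1),.094,.35)
cv2.imwrite('pics/w6.png',np.hstack([cv2.resize(read_camera(n)[:,:,::-1],(400,300)) for n in ('wrist','scene')]))"
```

```text
t 11.05 at [0.504 0.09  0.097] gap 0.03 target [ 0.566 -0.112  0.094] shift [-0.212 -0.01   0.003] turn [ 0.003  0.001 -0.001]
```

View pics/w6.png

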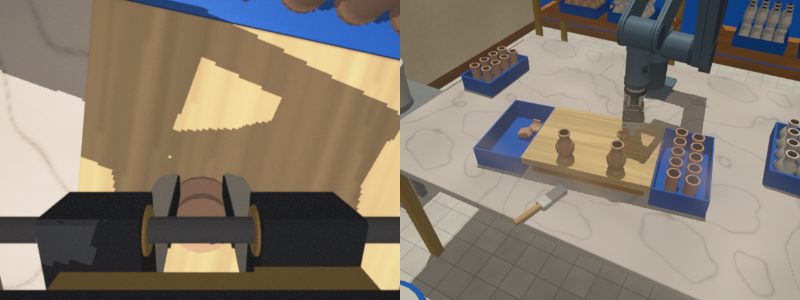

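In the wrist half the foot is seated against both fingers at (200,215). I continue along the planned path.

play_rows(angular=[[0,0,0],[0,0,0],[0,0,0],[0,0,0],[0,0,0]], delta_pos=[[-0.02,-0.001,0.001],[-0.04,-0.002,0.001],[-0.062,-0.003,0.001],[-0.084,-0.004,0.001],[-0.106,-0.005,0.001]], grip=[0.03,0.03,0.03,0.03,0.03])

```text
time: 11.65
tcp_pos: [0.5344, -0.0089, 0.0957]
eef_rot: [[-0.343, 0.939, 0.003], [0.939, 0.343, 0.001], [0.0, 0.003, -1.0]]
force: [-2.1, 5.9, 6.6]
finger_gap: 0.03
gripper_force: 3.2
```

play_rows(angular=[[0,0,0],[0,0,0],[0,0,0],[0,0,0],[0,0,0]], delta_pos=[[-0.021,-0.001,0],[-0.042,-0.002,0],[-0.064,-0.003,0],[-0.085,-0.004,0],[-0.106,-0.005,0]], grip=[0.03,0.03,0.03,0.03,0.03])

```text
time: 12.15
tcp_pos: [0.5659, -0.1102, 0.0957]
eef_rot: [[-0.343, 0.939, 0.002], [0.939, 0.343, 0.001], [0.0, 0.002, -1.0]]
force: [-0.9, 5.2, 6.3]
finger_gap: 0.0302
gripper_force: 3.2
```

play_rows(angular=[[0,0,0],[0,0,0],[0,0,0],[0,0,0],[0,0,0]], delta_pos=[[-0.02,0.002,0],[-0.04,0.005,0],[-0.06,0.007,0],[-0.08,0.01,0],[-0.1,0.012,0]], grip=[0.03,0.03,0.03,0.03,0.03])

```text
time: 12.65
tcp_pos: [0.6114, -0.2, 0.0957]
eef_rot: [[-0.343, 0.939, 0.002], [0.939, 0.343, 0.001], [0.0, 0.002, -1.0]]
force: [-1.6, 4.0, 6.0]
finger_gap: 0.0298
gripper_force: 3.1
```

play_rows(angular=[[0,0,0],[0,0,0],[0,0,0],[0,0,0],[0,0,0]], delta_pos=[[-0.02,0.002,0],[-0.04,0.005,0],[-0.06,0.007,0],[-0.08,0.01,0],[-0.1,0.012,0]], grip=[0.03,0.03,0.03,0.03,0.03])

```text
time: 13.15
tcp_pos: [0.657, -0.291, 0.095]
eef_rot: [[-0.343, 0.939, 0.002], [0.939, 0.343, -0.001], [-0.001, 0.001, -1.0]]
force: [-0.0, -0.4, 0.9]
finger_gap: 0.0304
gripper_force: 0.0
```

play_rows(angular=[[0,0,0],[0,0,0],[0,0,0],[0,0,0],[0,0,0]], delta_pos=[[0,0,0],[0,0,-0.03],[0,0,-0.06],[0,0,-0.09],[0,0,-0.13]], grip=[0.03,0.03,0.03,0.03,0.03])

```text
time: 13.65
tcp_pos: [0.6552, -0.2884, 0.224]
eef_rot: [[-0.343, 0.939, -0.002], [0.939, 0.343, 0.002], [0.003, -0.002, -1.0]]
force: [-0.3, -0.0, 0.6]
finger_gap: 0.0301
gripper_force: 0.0
```

```bash
python3 -c "
from h import *
go(bw(0,-.3),.2,.35)
cv2.imwrite('pics/w7.png',np.hstack([cv2.resize(read_camera(n)[:,:,::-1],(400,300)) for n in ('wrist','scene')]))"
```

```text
t 13.65 at [ 0.655 -0.288  0.224] gap 0.03 target [ 0.632 -0.305  0.2  ] shift [-0.007 -0.027  0.024] turn [-0.002 -0.003  0.   ]
```

View pics/w7.png

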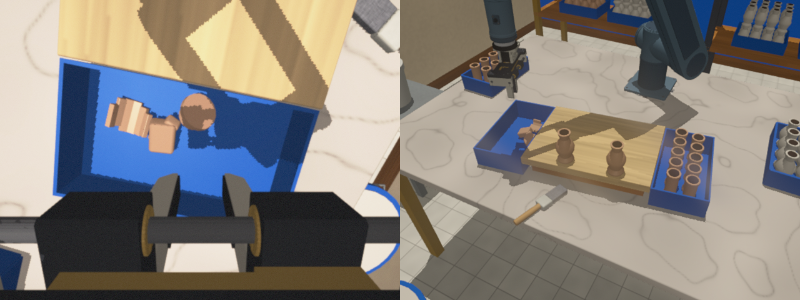

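All three pieces lie in the tub, in the wrist half: shard (130,115), lump (163,133), foot (197,110). The foot's apparent width, about 58 px at full scale, puts it near the tub floor. Both vases still stand.

play_rows(angular=[[0,0,0],[0,0,0],[0,0,0],[0,0,0],[0,0,0]], delta_pos=[[0,0,0],[0,0,0],[0,0,0],[0,0,0],[0,0,0]], grip=[0.03,0.03,0.03,0.03,0.03])

```text
time: 14.25
tcp_pos: [0.656, -0.2898, 0.2226]
eef_rot: [[-0.343, 0.939, -0.001], [0.939, 0.343, 0.001], [0.001, -0.001, -1.0]]
force: [0.7, 0.2, 0.0]
finger_gap: 0.0302
gripper_force: 0.0
```

```bash
python3 -c "
from cell import *
print(finish_job())"
```

```text
the job is handed in; nothing more can be done
None
```

I pushed the foot, shard and lump into the scrap tub, left both vases standing where they were, and handed the job in at about 14 s; the hand-in call gave no verdict.

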